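Square to the mark, stop plunger held back

TASK

The blue length stop on the card trimmer is to come up to the red pointer, so first mark the place: lay the try square on the bed with its stock flush along the fence and the outer edge of its blade in line with the pointer, and let go of it. Then pull the black sprung knob on the stop straight up as far as it goes, so its pin is clear of the hole, and finish while still holding it up, so that I can slide the stop. Do not move the stop along yourself, and leave the square and everything else in place.

Things in the scene. Friction and masses are not known exactly. Their poses are not given: they have to be found in the camera images.
- trimmer: Card trimmer, fixed to the bench, placed and turned differently each time. Level dark green bed, top 24 mm above the table, 320 mm deep (x -170 to +150) and 520 mm wide (y -260 to +260). Axes: x away from the robot, y left, z up. Cutting rail with sliding head along its left side at y 180 to 230, up to 80 mm above the bed.
- fence_face (a point): Point on the front face of the trimmer's aluminium fence, on the bed surface. Axes: x straight into the fence (away from the robot), y along the fence face to the left, z up. The fence reaches from y = -255 to +145 mm, is 34 mm deep and stands 28 mm above the bed.
- pointer_line (a point): Red pointer clip, 20 mm wide along the fence, 3 mm thick, saddled over the fence top, with a white line along its middle; this point is the front end of that line, above the fence face, 29 mm above the bed. Axes as fence_face. Fixed, up to 50 mm to either side of fence_face along y.
- square_heel (a point): Outer heel corner of the loose try square (about 160 g), half-way up its stock, 10 mm above the bed. It lies flat on the bed, 60 to 100 mm from the fence and turned up to 0.45 rad. Axes: x the way the outer face of the stock looks (has to face into the fence), y along the stock from the heel, z up. Wooden stock: x -25 to 0, y 0 to 100 mm, 20 mm high. Friction on the bed about 0.6.
- square_stock_end (a point): Far end of the outer face of the square's stock, 100 mm from the heel along the stock, half-way up. Axes as square_heel. Lay both this and square_heel on the fence face.
- square_grip (a point): Middle of the square's aluminium blade, near the centre of mass, 65 mm from the stock's outer face (40 mm from its inner face), half-way up, 4 mm above the bed. Axes as square_heel. The blade: x -160 to 0, y 0 to 30 mm, 8 mm thick, lying on the bed. Its outer edge is the side y = 0 (through the heel): that edge has to be in line with the pointer.
- plunger_knob (a point): Centre of the black upright knob (28 mm diameter, 24 mm high) on top of the blue stop, right of the pointer; 106.5 mm above the table when seated. Below it a 20 mm thick sleeve; the stop's top (56 x 56 mm) is 29 mm below the knob's underside; nothing beside or above it. A steel plate at the stop's left side reaches 73 mm over the bed, as high as the fence. Axes as fence_face.
- plunger (a joint): Travel of the plunger in m: 0 = pin seated 7.5 mm deep in a hole of the fence, 0.012 = fully pulled up against its end stop. The knob moves straight up with it. A spring pulls it down with about 8 N seated and 16 N fully up; it does not latch and snaps back if let go.
- stop (a joint): Position of the blue stop along the fence in m, 0 at the start, growing along the fence's y. The seated pin locks it; with the pin out it slides with about 3 N of drag.
- tin_a: Black round tin, 61 mm diameter, 35 mm high, origin under its centre; stands on the front right corner of the trimmer bed. Leave alone.
- pencil: Yellow carpenter's pencil, 146 mm long over all, 10 mm thick, along its own x, lying on the bed in front of the right end of the fence. Leave alone.
- tin_b: Black tin like tin_a, on the table. Leave alone.
- carton_a: Mint carton 70 x 70 x 95 mm high, origin under its centre, on the table. Leave alone.
- carton_b: Coral carton 62 x 85 x 80 mm high, origin under its centre, on the table. Leave alone.
- tin_c: Black tin like tin_a, on the table. Leave alone.
- tape_roll: Roll of brown tape lying flat on the table, 96 mm diameter, 48 mm high, origin under its centre. Leave alone.
Not all that is in view belongs to the job. Leave any purple look-alike of the part that bears square_heel alone.

How it is judged (in metres and radians):
On the way, in this order (a step that is already met when the one before it is completed fails the run):
1. the square lies flat on the bed, its stock flush along the fence, the outer edge of its blade in line with the red pointer, let go, while the plunger is still seated (x of square_heel in the frame of fence_face between -0.002 and 0.003 m and x of square_stock_end in the frame of fence_face between -0.002 and 0.003 m and y of square_heel in the frame of pointer_line between -0.007 and 0.007 m and z of square_heel in the frame of fence_face below 0.013 m and angle between square_heel's own z axis and vertical below 0.035 rad and contact force between the fingers and square below 0.2 N and linear speed of square below 0.02 m/s and value of joint plunger below 0.003 m), for 0.3 s.
2. the fingers hold the plunger knob pulled fully up (value of joint plunger above 0.0105 m and contact force between the fingers and plunger above 2 N and contact force between plunger and square below 0.2 N), for 0.3 s.
At the end, for the whole second after the job is handed in: Fingers hold the plunger (over 2 N) at 10.5 mm of its 12 mm or more; stop within 10 mm of its start; square flat, untouched, stock face within 2 mm of the fence at both ends, blade edge within 7 mm of the pointer line; bystanders within 30 mm of their starts (all of step 2 and x of square_heel in the frame of fence_face between -0.002 and 0.003 m and x of square_stock_end in the frame of fence_face between -0.002 and 0.003 m and y of square_heel in the frame of pointer_line between -0.007 and 0.007 m and z of square_heel in the frame of fence_face below 0.013 m and angle between square_heel's own z axis and vertical below 0.035 rad and contact force between the fingers and square below 0.2 N and linear speed of square below 0.02 m/s and value of joint stop between -0.01 and 0.01 m and distance of each of tin_a, pencil, tin_b, carton_a, carton_b, tin_c, tape_roll from where it was at the start of the episode below 0.03 m); the arm keeps its last pose, push and grip.
It fails at once if a bystander is shifted by more than 30 mm (distance of any of tin_a, pencil, tin_b, carton_a, carton_b, tin_c, tape_roll from where it was at the start of the episode above 0.03 m).
It also fails if it takes over 58 s, if anything falls off the work surface, if the arm or the gripper's body presses on something with over 40 N, if the wrist force passes 120 N, or if a joint passes its speed limit or range.

ROBOT

A 6-joint arm with a two-finger parallel gripper is mounted at the origin on the work surface. World frame = base frame: x ahead of the robot, y to its left, z up, the work surface at z = 0. Lengths are in mm, angles in degrees, forces in N, time in s.
With the tool pointing down it reaches from about 350 to 850 mm from the base axis. Payload 8.1 kg.
Tool frame: the origin (TCP) lies midway between the tips of the shut fingers; the grasp point (between the pads) lies 19 mm behind it; z points along the fingers, x is the direction in which the jaws open and shut, and the axes are right-handed (so a half turn about z gives the same grasp; the last joint's range is limited). The gripper opens to 85 mm and grips with 20 to 120 N. Pads are 22 mm wide; open, the fingers measure 114 mm over their backs; the gripper's body (76 mm by 85 mm) begins 54 mm behind the grasp point. The pads swing forward as they close: fully open they stand 13 mm farther back than shut.
Start: joints at [-68.262, 7.471, 85.268, -0, 87.261, -4.893], TCP at [268.966, -536.342, 231.292] pointing down, gripper open.
Joint ranges: [-169.43, 169.43], [-51.17, 129.36], [1.28, 143.12], [-76.62, 256.62], [0, 156.53], [-152.29, 152.29]. Speed limits (degrees/s): [136.94, 136.94, 159.86, 180, 180, 180].

INTERFACE

Orientations are given as [roll, pitch, yaw] about the fixed x, y, z axes, in that order (R = Rz(yaw) Ry(pitch) Rx(roll)).
In Python, from bench import monitor, cams, r gives the robot as it stands.
- The arm moves only by the tool jog_arm, never from a script. Its arguments are lists of equal length, an entry for each row: "offset": the shift along the tool's x, y, z in mm, a list of three; "delta_rot": the turn, a rotation vector about the tool's x, y, z in degrees, a list of three; "jaw": the opening in per cent of the stroke, from 0 (shut) to 100 (fully open). In form: {"offset": [[x, y, z], ...], "delta_rot": [[rx, ry, rz], ...], "jaw": [jaw, ...]}. A call has 1 to 20 rows; each row shifts and turns the pose as measured when the row begins, along the tool's axes as they then stand; what a row does not reach is not made up. A row lasts 1/10 s, in which the tool goes at most 50 mm and 8.59 degrees, less where a joint would pass 70% of its speed; a pose out of reach is approached as far as the arm can. A call is refused whole if a number of a shift passes 50 or a number of a turn 8.59, either way. A call with a gripper value outside its range is refused whole. The fingers move at their own pace and stop on an object; "newtons" is the grip in N (left out, the last holds). Time passes only in rows, so rows that do not move let the fingers close. It gives the time, the measured TCP pose, the force and the opening at its end, in the units of the state.
- monitor.sense(): the state, without advancing time (a new reading comes with each control period).
- cams.snapshot(name): name is "scene" or "top" or "wrist"; returns (picture, depth): 400x640x3 uint8, red, green, blue; 400x640 float32, mm along the optical axis (not along the pixel's ray), 0 where there is no reading.
- cams.camera_model(name): a dict with "K" (3x3 intrinsics, pixels), "camera_from_world" (4x4, takes a point from world to camera coordinates). Camera axes: x right, y down, z forward; pixel columns grow to the right and rows downward; lengths in mm; the calibration is good to about 2 mm. The wrist camera is an equidistant fisheye: a pixel r from the principal point sees the ray r / f radians off the axis. A picture is of the moment at which its call begins: read the wrist's pose just before it. camera_model takes no time and is no camera call; for the wrist camera it gives the pose at the moment of the call.
- r.hand_in(): hands the job in, once; it reports no verdict.
The state is a dict: "time": time; "joint_pos": joint angles; "qd": joint speeds; "joint_efforts": joint torques, N m; "tool_pos": TCP position; "tcp_rot": TCP orientation; "ft_force": force on the tool from outside, world axes, zero at the start; "wrist_torque": the same for the moment, N m; "finger_gap": finger opening in mm.
Only numpy, scipy, OpenCV 4.12 (cv2) and the standard library are available. Lean on these libraries where they do the work, as an engineer would, in place of code of your own. Each camera call takes 0.05 s, during which the arm holds its last target.

## Working session

There is one attempt and no reset: what is moved stays moved. The work goes in short steps, Python scripts to look and compute and a tool call to move; the robot and the scene stay as the last step left them, time stands still between calls to the robot, and variables do not carry over. Pictures are saved under pics/ and viewed, and the job is handed in when it is done.

Besides the shell and the picture viewer there is one more tool, called after "Emit:" by a JSON object that holds its "name" and its "arguments", one argument or row to a line. jog_arm: Moves the arm, as the interface text tells. Its arguments: {"type":"object","properties":{"offset":{"type":"array","items":{"type":"array","items":{"type":"number"}}},"delta_rot":{"type":"array","items":{"type":"array","items":{"type":"number"}}},"jaw":{"type":"array","items":{"type":"number"}},"newtons":{"type":"number"}},"required":["offset","delta_rot","jaw"]}

```bash
ls; mkdir -p pics
python3 - <<'E'
from bench import monitor,cams,r
import cv2,numpy as np
print(monitor.sense())
for n in ["scene","top"]:
    p,d=cams.snapshot(n); cv2.imwrite(f"pics/{n}0.png",p[:,:,::-1]); np.savez(f"{n}0.npz",p=p,d=d,**cams.camera_model(n))
    print(n,cams.camera_model(n))
E
```

```text
pics
{'time': 0.0, 'joint_pos': array([-6.82629468e+01,  7.51574455e+00,  8.53286339e+01, -6.35532353e-04,
        8.72606357e+01, -4.89213310e+00]), 'qd': array([ 0.01592826,  0.14517329, -0.01193576,  0.06805314,  0.05858373,
       -0.02107767]), 'joint_efforts': array([-2.73821410e-03, -5.69399822e+01, -5.00557530e+01, -8.07604338e-04,
        1.48980855e-02, -3.53140672e-05]), 'tool_pos': array([ 268.75327096, -535.84030592,  230.24397057]), 'tcp_rot': array([-1.79991677e+02,  1.04685769e-01, -6.33707752e+01]), 'ft_force': array([-0.34906204, -0.27837707, -0.69636448]), 'wrist_torque': array([-0.02562604,  0.03778709,  0.00563623]), 'finger_gap': 85.22903857226578}
scene {'K': array([[374.62884836,   0.        , 320.21858341],
       [  0.        , 374.62884836, 208.24426587],
       [  0.        ,   0.        ,   1.        ]]), 'camera_from_world': array([[ 1.26486486e-01,  9.91965504e-01, -2.36807785e-03,
        -8.79415892e+01],
       [ 8.42130937e-01, -1.08641923e-01, -5.28216261e-01,
        -3.50968327e+02],
       [-5.24229582e-01,  6.48179872e-02, -8.49106574e-01,
         1.37889045e+03],
       [ 0.00000000e+00,  0.00000000e+00,  0.00000000e+00,
         1.00000000e+00]])}
top {'K': array([[470.20502591,   0.        , 318.81762399],
       [  0.        , 470.20502591, 196.70100937],
       [  0.        ,   0.        ,   1.        ]]), 'camera_from_world': array([[-1.26118912e-02, -9.99917396e-01, -2.47804943e-03,
        -3.96562887e+00],
       [-9.93007969e-01,  1.28155653e-02, -1.17349625e-01,
         4.94392677e+02],
       [ 1.17371689e-01,  9.80722127e-04, -9.93087572e-01,
         1.35496518e+03],
       [ 0.00000000e+00,  0.00000000e+00,  0.00000000e+00,
         1.00000000e+00]])}
```

View pics/scene0.png

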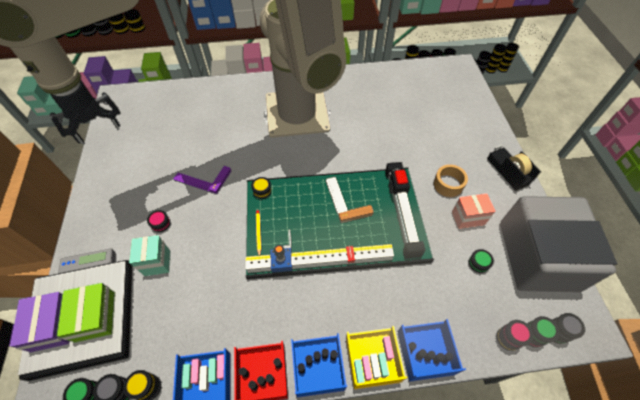

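View pics/top0.png

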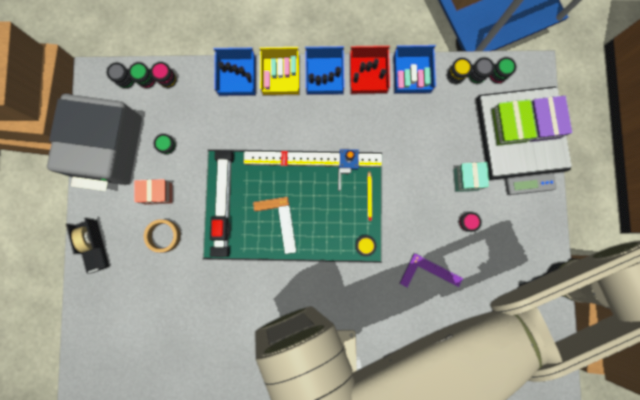

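Scene: the real square (orange stock at top-view (270,204), white blade down to (291,250)) lies on the bed. The purple look-alike at top (430,268) is on the table and is not the part. The pointer is at (284,158), the stop and knob at (349,157). Next come enlarged crops.

```bash
cat > h.py <<'E'
import numpy as np,cv2
from scipy.spatial.transform import Rotation as R
def ray(m,uv,fish=False):
    K=m["K"];T=m["camera_from_world"]
    uv=np.atleast_2d(np.asarray(uv,float))
    x=(uv[:,0]-K[0,2])/K[0,0]; y=(uv[:,1]-K[1,2])/K[1,1]
    if fish:
        th=np.hypot(x,y); s=np.where(th>1e-9,np.sin(th)/np.maximum(th,1e-9),1)
        d=np.c_[x*s,y*s,np.cos(th)]
    else: d=np.c_[x,y,np.ones_like(x)]
    c=-T[:3,:3].T@T[:3,3]
    d=d@T[:3,:3]; return c,d/np.linalg.norm(d,axis=1)[:,None]
def onz(m,uv,z,fish=False):
    c,d=ray(m,uv,fish); return c+d*((z-c[2])/d[:,2])[:,None]
def tri(obs):
    A=np.zeros((3,3));b=np.zeros(3);L=[]
    for c,d in obs:
        d=d.ravel();P=np.eye(3)-np.outer(d,d);A+=P;b+=P@c;L.append((c,P))
    p=np.linalg.solve(A,b); return p,[np.linalg.norm(P@(p-c)) for c,P in L]
def proj(m,p,fish=False):
    K=m["K"];T=m["camera_from_world"]; q=T[:3,:3]@np.asarray(p,float)+T[:3,3]
    if fish:
        h=np.hypot(q[0],q[1]);th=np.arctan2(h,q[2]);x,y=q[:2]/h*th
    else: x,y=q[:2]/q[2]
    return np.array([K[0,0]*x+K[0,2],K[1,1]*y+K[1,2]])
E
python3 - <<'E'
from h import *
z=np.load("top0.npz"); s=np.load("scene0.npz")
for n,c in [("top",(200,140,190,130)),("scene",(240,160,200,125))]:
    p=np.load(n+"0.npz")["p"];x,y,w,h=c
    cv2.imwrite(f"pics/{n}crop.png",cv2.resize(p[y:y+h,x:x+w,::-1],None,fx=4,fy=4,interpolation=cv2.INTER_CUBIC))
print(onz(z,[(253,205),(287,199),(291,251),(284,158)],36))
print("corners",onz(z,[(208,150),(381,152),(381,260),(205,260)],24))
print("knob",onz(z,[(349,155)],106))
E
```

```text
[[471.53947703 182.4442011   36.        ]
 [487.912124    82.94713201  36.        ]
 [336.53348183  72.09331956  36.        ]
 [610.08444931  91.25214766  36.        ]]
corners [[ 639.8423539   319.42499884   24.        ]
 [ 626.9503447  -197.68999664   24.        ]
 [ 307.27941958 -188.696882     24.        ]
 [ 313.71599332  323.24775977   24.        ]]
knob [[602.01520701 -96.5762566  106.        ]]
```

View pics/topcrop.png

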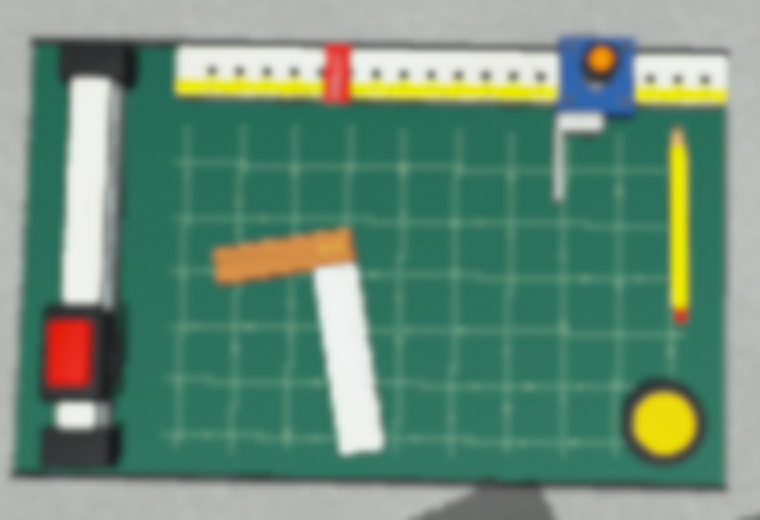

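View pics/scenecrop.png

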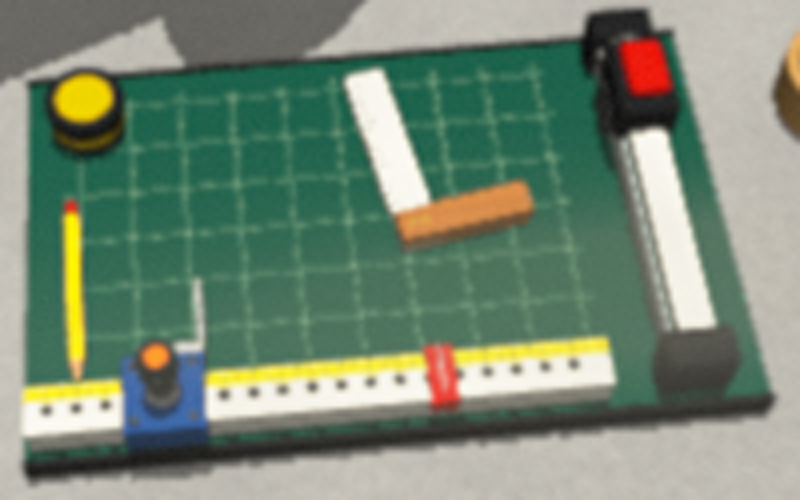

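Run:
```python
from h import *
from bench import monitor,cams
s=monitor.sense();m=cams.camera_model("wrist");T=m["camera_from_world"]
Rt=R.from_euler("xyz",s["tcp_rot"],degrees=True).as_matrix()
c=-T[:3,:3].T@T[:3,3]
print(m["K"],"cam in tool",Rt.T@(c-s["tool_pos"]),"\naxes cols in tool",Rt.T@T[:3,:3].T)
print("tool shift to (460,40,300):",Rt.T@(np.array([460,40,300])-s["tool_pos"]))
```

```text
[[309.70691629   0.         319.65599225]
 [  0.         309.70691629 195.40047211]
 [  0.           0.           1.        ]] cam in tool [ 6.82719257e-02 -8.49060963e+01 -1.41428339e+02] 
axes cols in tool [[ 9.99998692e-01  1.58186132e-03  3.38175245e-04]
 [-1.60598600e-03  9.45864532e-01  3.24557710e-01]
 [ 1.93537317e-04 -3.24557829e-01  9.45865835e-01]]
tool shift to (460,40,300): [-429.17203231 -429.08351164  -68.88125367]
```

Emit:
{"name": "jog_arm", "arguments": {
  "offset": [
    [-28.6,-28.6,-4.6],
    [-28.6,-28.6,-4.6],
    [-28.6,-28.6,-4.6],
    [-28.6,-28.6,-4.6],
    [-28.6,-28.6,-4.6],
    [-28.6,-28.6,-4.6],
    [-28.6,-28.6,-4.6],
    [-28.6,-28.6,-4.6],
    [-28.6,-28.6,-4.6],
    [-28.6,-28.6,-4.6],
    [-28.6,-28.6,-4.6],
    [-28.6,-28.6,-4.6],
    [-28.6,-28.6,-4.6],
    [-28.6,-28.6,-4.6],
    [-28.6,-28.6,-4.6],
    [0,0,0],
    [0,0,0],
    [0,0,0],
    [0,0,0]
  ],
  "delta_rot": [
    [0,0,0],
    [0,0,0],
    [0,0,0],
    [0,0,0],
    [0,0,0],
    [0,0,0],
    [0,0,0],
    [0,0,0],
    [0,0,0],
    [0,0,0],
    [0,0,0],
    [0,0,0],
    [0,0,0],
    [0,0,0],
    [0,0,0],
    [0,0,8.5],
    [0,0,8.5],
    [0,0,0],
    [0,0,0]
  ],
  "jaw": [100,100,100,100,100,100,100,100,100,100,100,100,100,100,100,100,100,100,100]
}}

```text
time: 2.0
tool_pos: [462.2, 66.2, 295.6]
tcp_rot: [179.6, 0.8, -80.7]
ft_force: [-0.4, 0.2, 0.0]
finger_gap: 85.4
```

```bash
cat > snap.py <<'E'
import sys
from h import *
from bench import monitor,cams
n=sys.argv[1]
m=cams.camera_model("wrist"); s=monitor.sense(); p,d=cams.snapshot("wrist")
np.savez(n+".npz",p=p,d=d,pos=s["tool_pos"],rot=s["tcp_rot"],**m)
cv2.imwrite(f"pics/{n}.png",p[:,:,::-1]); print(s["time"],s["tool_pos"],s["tcp_rot"])
E
python3 snap.py w1
```

```text
2.0 [462.17692525  66.18573053 295.56506614] [179.55038398   0.76607524 -80.68168996]
```

View pics/w1.png

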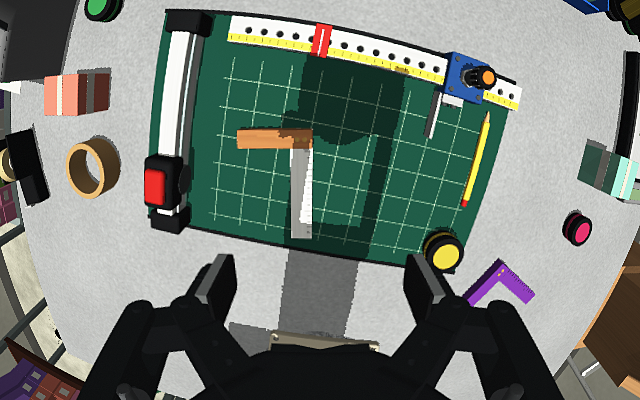

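The wrist view shows everything: pointer (321,40), stop/knob (484,77), stock (237–312,138), blade down to (301,237). I take a second viewpoint for triangulation.

Emit:
{"name": "jog_arm", "arguments": {
  "offset": [
    [35,0,20],
    [35,0,20],
    [0,0,0],
    [0,0,0]
  ],
  "delta_rot": [
    [0,0,0],
    [0,0,0],
    [0,0,0],
    [0,0,0]
  ],
  "jaw": [100,100,100,100]
}}

```text
time: 2.45
tool_pos: [473.5, -5.6, 253.9]
tcp_rot: [179.7, 0.8, -80.0]
ft_force: [-0.0, -0.2, -0.9]
finger_gap: 85.2
```

```bash
python3 snap.py w2
python3 - <<'E'
from h import *
for n,cs in [("w1",[(215,10,130,90),(220,110,130,140),(400,40,130,100)]),("w2",[])]:
    p=np.load(n+".npz")["p"]
    for i,(x,y,w,h) in enumerate(cs): cv2.imwrite(f"pics/{n}c{i}.png",cv2.resize(p[y:y+h,x:x+w,::-1],None,fx=4,fy=4,interpolation=cv2.INTER_CUBIC))
E
```

```text
2.45 [473.46285192  -5.5712553  253.86303821] [179.6656539    0.78060566 -80.04763573]
```

View pics/w2.png

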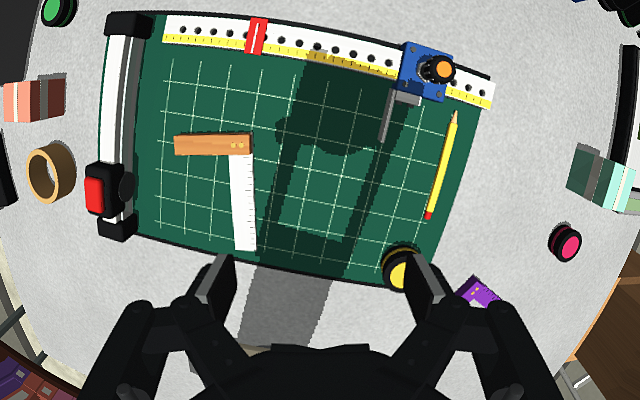

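View pics/w1c1.png

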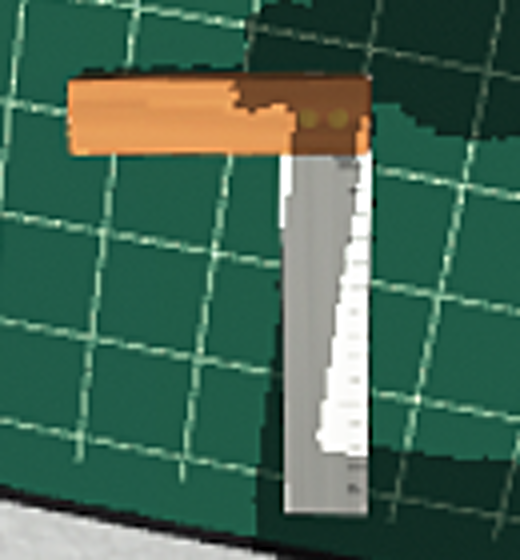

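View pics/w1c0.png

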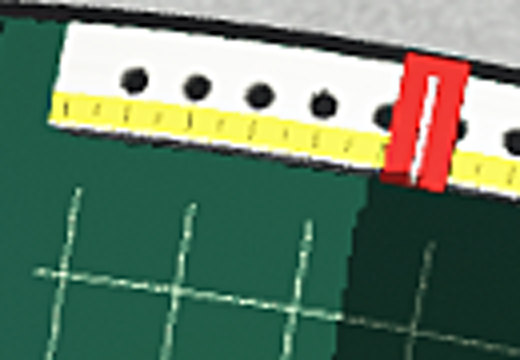

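View pics/w1c2.png

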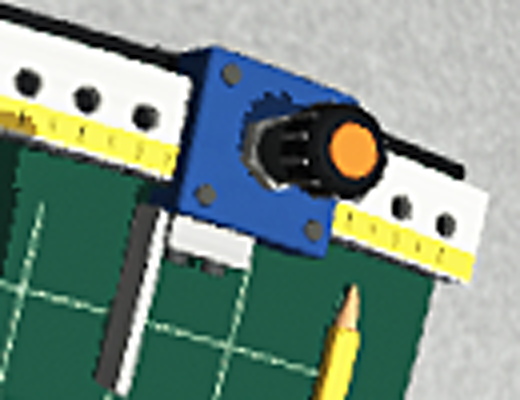

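Run:
```python
from h import *
p=np.load("w2.npz")["p"]
for i,(x,y,w,h) in enumerate([(150,5,130,70),(165,120,110,140),(370,30,130,100)]): cv2.imwrite(f"pics/w2c{i}.png",cv2.resize(p[y:y+h,x:x+w,::-1],None,fx=4,fy=4,interpolation=cv2.INTER_CUBIC))
for n in ["w1","w2"]:
    z=np.load(n+".npz");p=z["p"];hsv=cv2.cvtColor(p,cv2.COLOR_RGB2HSV)
    # knob cap
    m=cv2.inRange(hsv,(8,150,150),(20,255,255)); nn,l,st,c=cv2.connectedComponentsWithStats(m)
    for k in range(1,nn):
        if st[k,4]>40: print(n,"orange",st[k],c[k])
    m=cv2.inRange(hsv,(22,120,60),(35,255,255)); m[:,:]*=1
    nn,l,st,c=cv2.connectedComponentsWithStats(m)
    pts=[]
    for u in range(225 if n=="w1" else 165, 520):
        col=np.where(m[:100,u])[0]
        if len(col)>3 and col.max()-col.min()<14: pts.append((u,col.max()+0.5))
    pts=np.array(pts); P=onz(z,pts,52,True)
    vx,vy,x0,y0=cv2.fitLine(P[:,:2].astype(np.float32),cv2.DIST_HUBER,0,.01,.01).ravel()
    if vy<0: vx,vy=-vx,-vy
    res=(P[:,0]-x0)*vy-(P[:,1]-y0)*vx
    print(n,"fence yaw",np.degrees(np.arctan2(-vx,vy)),"pt",x0,y0,"x at y=90",x0+(90-y0)*vx/vy,len(P),"res std",res.std(),P[:,1].min(),P[:,1].max())
    mr=cv2.inRange(hsv,(0,150,90),(6,255,255))|cv2.inRange(hsv,(174,150,90),(180,255,255))
    nn,l,st,c=cv2.connectedComponentsWithStats(mr)
    for k in range(1,nn):
        if st[k,4]>40 and st[k,1]<60: print("red",st[k],c[k])
```

```text
w1 orange [483  71  11  14 121] [487.97520661  77.18181818]
w1 orange [237 130  57  19 911] [262.61141603 139.07683864]
w1 fence yaw -1.7089379 pt 592.7996 73.68805 x at y=90 593.2863 215 res std 0.690501388826492 -155.95385309165044 207.66792410453508
red [310  23  23  35 469] [321.04690832  39.63539446]
w2 orange [436  61  16  17 198] [443.86868687  68.76767677]
w2 orange [ 174  135   76   20 1338] [209.55381166 144.43423019]
w2 fence yaw -1.7539557 pt 592.9751 85.45951 x at y=90 593.11414 246 res std 0.7867658984329399 -168.96093852529566 204.32231500237577
red [244  17  25  38 564] [255.65602837  35.28900709]
```

View pics/w2c0.png

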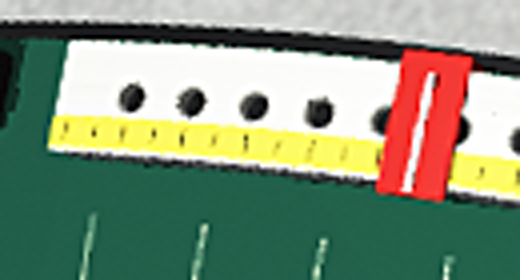

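View pics/w2c1.png

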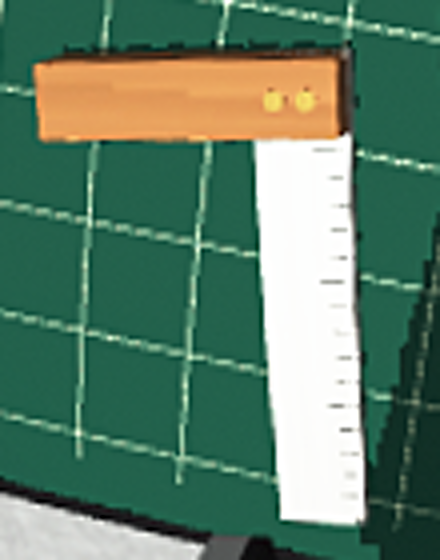

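View pics/w2c2.png

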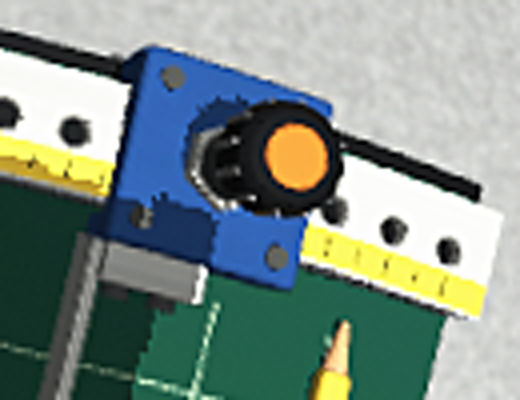

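Run:
```python
from h import *
a=np.load("w1.npz");b=np.load("w2.npz");s=.375
O={"line end":((318.25,55.75),(251.5,52.6),53),"heel top":((312.5,129.5),(250,134.25),44),"stockend top":((237,130),(174,136),44),
"blade out":((311.75,238.5),(255.75,251),32),"blade in":((291.25,238),(235.25,249.75),32)}
for k,(p,q,z) in O.items():
    p=np.array(p)-s;q=np.array(q)-s
    t,e=tri([ray(a,p,True),ray(b,q,True)]); print(k,t.round(1),np.round(e,1),"planes",onz(a,p,z,True).round(1),onz(b,q,z,True).round(1))
t,e=tri([ray(a,(488,77.2),True),ray(b,(443.9,68.8),True)]);print("knobtop",t,e,onz(a,(488,77.2),118.5,True),onz(b,(443.9,68.8),118.5,True))
```

```text
line end [588.9  92.7  58.2] [0.2 0.2] planes [[589.3  92.9  53. ]] [[589.5  94.   53. ]]
heel top [495.6  85.2  38.5] [0.2 0.2] planes [[496.5  85.1  44. ]] [[496.4  83.9  44. ]]
stockend top [480.9 183.2  41.3] [0.3 0.3] planes [[481.6 182.6  44. ]] [[481.2 181.8  44. ]]
blade out [341.2  62.   37.2] [0. 0.] planes [[338.5  61.7  32. ]] [[338.1  62.7  32. ]]
blade in [334.3  91.5  32.8] [0.1 0.1] planes [[334.   91.6  32. ]] [[333.8  91.7  32. ]]
knobtop [603.34584952 -96.20831572 116.92102537] [np.float64(0.06250392748560962), np.float64(0.06250392748527496)] [[603.13161973 -95.34411716 118.5       ]] [[603.02629518 -95.61983735 118.5       ]]
```

```bash
cat > go.py <<'E'
import sys
from h import *
from bench import monitor
s=monitor.sense(); x,y,z,yaw=map(float,sys.argv[1:5])
Rt=R.from_euler("xyz",s["tcp_rot"],degrees=True);Rg=R.from_euler("xyz",[180,0,yaw],degrees=True)
print("t",s["time"],"pose",s["tool_pos"].round(1),s["tcp_rot"].round(2),"F",s["ft_force"].round(1),"gap",round(float(s["finger_gap"]),1))
print("offset",Rt.inv().apply(np.array([x,y,z])-s["tool_pos"]).round(1),"rot",(Rt.inv()*Rg).as_rotvec(degrees=True).round(2))
E
python3 go.py 430 90 100 -81.6
```

```text
t 2.5 pose [473.3  -5.5 253.7] [179.64   0.76 -80.04] F [ 0.4  0.9 -1. ] gap 85.8
offset [-99.5  25.2 155.2] rot [0.37 0.76 1.56]
```

Emit:
{"name": "jog_arm", "arguments": {
  "offset": [
    [-25,6.3,10],
    [-25,6.3,30],
    [-25,6.3,35],
    [-25,6.3,40],
    [0,0,35],
    [0,0,0],
    [0,0,0],
    [0,0,0]
  ],
  "delta_rot": [
    [0.4,0.8,1.6],
    [0,0,0],
    [0,0,0],
    [0,0,0],
    [0,0,0],
    [0,0,0],
    [0,0,0],
    [0,0,0]
  ],
  "jaw": [65,65,65,65,65,65,65,65]
}}

```text
time: 3.3
tool_pos: [436.8, 96.3, 109.3]
tcp_rot: [-179.1, -0.1, -81.1]
ft_force: [-0.9, 0.6, 0.6]
finger_gap: 55.7
```

```bash
python3 snap.py w3;python3 go.py 430 90 40 -81.6
```

```text
3.3 [436.83622302  96.31158136 109.27482239] [-1.79089634e+02 -1.07824915e-01 -8.11019819e+01]
t 3.35 pose [437.6  96.3 110. ] [-1.790e+02 -1.100e-01 -8.112e+01] F [ 0.4  0.3 -0.3] gap 55.6
offset [ 4.9  9.7 69.8] rot [-1.   -0.11  0.48]
```

View pics/w3.png

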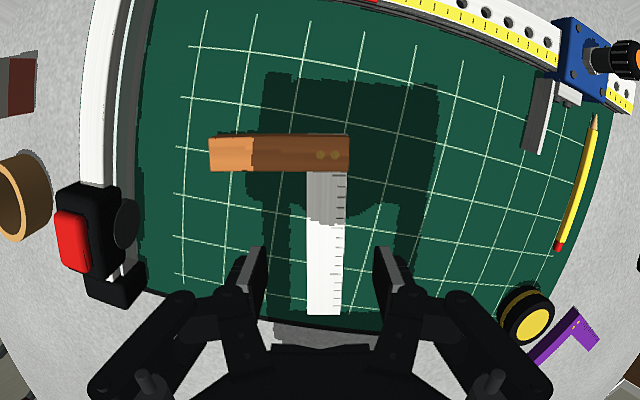

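The blade (325,240) lies midway between the fingers. Descending.

Emit:
{"name": "jog_arm", "arguments": {
  "offset": [
    [4.9,9.7,10],
    [0,0,25],
    [0,0,25],
    [0,0,10],
    [0,0,0],
    [0,0,0]
  ],
  "delta_rot": [
    [-1,-0.1,0.5],
    [0,0,0],
    [0,0,0],
    [0,0,0],
    [0,0,0],
    [0,0,0]
  ],
  "jaw": [55,55,55,55,55,55]
}}

```text
time: 3.95
tool_pos: [434.2, 87.1, 44.8]
tcp_rot: [-179.5, -0.1, -81.9]
ft_force: [1.3, -0.4, 0.0]
finger_gap: 47.0
```

```bash
python3 go.py 430 90 22 -81.6; python3 snap.py w4
```

```text
t 3.95 pose [434.2  87.1  44.8] [-1.7946e+02 -6.0000e-02 -8.1920e+01] F [ 1.3 -0.4  0. ] gap 47.0
offset [-3.5  4.  22.8] rot [-0.54 -0.07 -0.32]
3.95 [434.24515617  87.05088128  44.83344704] [-1.79455246e+02 -6.36456981e-02 -8.19180318e+01]
```

View pics/w4.png

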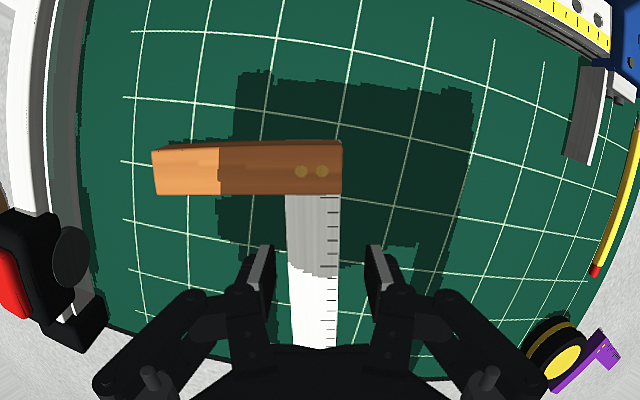

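Emit:
{"name": "jog_arm", "arguments": {
  "offset": [
    [-3.5,4,8],
    [0,0,8],
    [0,0,4],
    [0,0,0],
    [0,0,0]
  ],
  "delta_rot": [
    [-0.5,0,-0.3],
    [0,0,0],
    [0,0,0],
    [0,0,0],
    [0,0,0]
  ],
  "jaw": [55,55,50,45,45]
}}

```text
time: 4.5
tool_pos: [431.6, 90.6, 25.8]
tcp_rot: [-179.7, -0.1, -81.6]
ft_force: [0.2, -0.3, 0.1]
finger_gap: 38.6
```

```bash
python3 go.py 430 90 22 -81.6
```

```text
t 4.5 pose [431.6  90.6  25.8] [-1.7974e+02 -8.0000e-02 -8.1560e+01] F [ 0.2 -0.3  0.1] gap 38.6
offset [0.3 1.7 3.7] rot [-0.26 -0.08  0.04]
```

Emit:
{"name": "jog_arm", "arguments": {
  "offset": [
    [0,0,1],
    [0,0,0],
    [0,0,0],
    [0,0,0],
    [0,0,0]
  ],
  "delta_rot": [
    [0,0,0],
    [0,0,0],
    [0,0,0],
    [0,0,0],
    [0,0,0]
  ],
  "jaw": [20,20,20,20,20],
  "newtons": 25
}}

```text
time: 5.0
tool_pos: [431.8, 90.7, 25.3]
tcp_rot: [-179.7, -0.1, -81.6]
ft_force: [0.1, 0.2, -0.5]
finger_gap: 28.8
```

```bash
python3 go.py 527.5 110.3 25 -91.7; python3 snap.py w5
```

```text
t 5.0 pose [431.8  90.7  25.3] [-1.7974e+02 -8.0000e-02 -8.1560e+01] F [ 0.1  0.2 -0.5] gap 28.8
offset [ -5.4 -97.6   0.8] rot [-0.27 -0.05 10.14]
5.0 [431.79325944  90.6591721   25.34941563] [-1.79740862e+02 -7.50788610e-02 -8.15594337e+01]
```

View pics/w5.png

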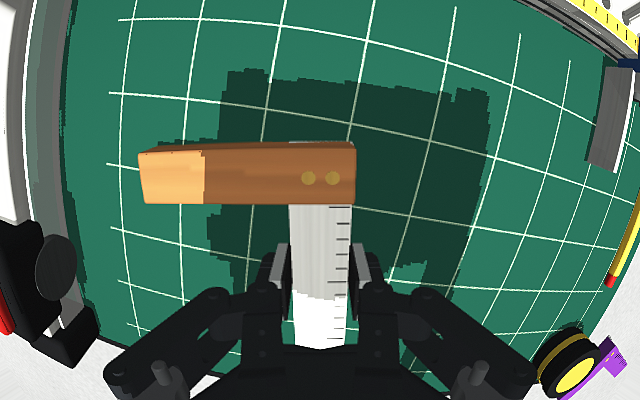

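Emit:
{"name": "jog_arm", "arguments": {
  "offset": [
    [0,-2,0],
    [0,-2,0],
    [0,-2,0],
    [0,-2,0],
    [0,0,0],
    [0,0,0]
  ],
  "delta_rot": [
    [0,0,3],
    [0,0,3],
    [0,0,3],
    [0,0,1.1],
    [0,0,0],
    [0,0,0]
  ],
  "jaw": [20,20,20,20,20,20],
  "newtons": 30
}}

```text
time: 5.65
tool_pos: [439.9, 91.1, 25.4]
tcp_rot: [-179.8, -0.0, -91.9]
ft_force: [-0.2, 0.2, -0.1]
finger_gap: 28.9
```

```bash
python3 go.py 527.5 110.3 25 -91.7; python3 snap.py w6
```

```text
t 5.65 pose [439.9  91.1  25.4] [-1.7975e+02 -4.0000e-02 -9.1920e+01] F [-0.2  0.2 -0.1] gap 28.9
offset [-22.1 -86.9   0.7] rot [-0.25 -0.04 -0.22]
5.65 [439.88628361  91.09115211  25.36841282] [-1.79751146e+02 -3.88428689e-02 -9.19223428e+01]
```

View pics/w6.png

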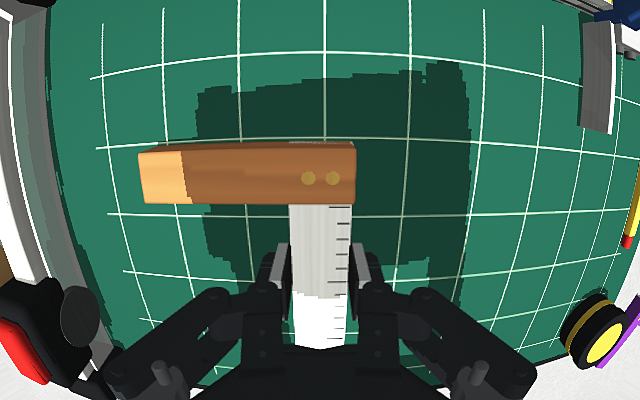

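The square is held: stock and blade (138–356,150) stayed put in the wrist image while the grid turned. I'll measure the heel and stock angle in the hand now.

Run:
```python
from h import *
p=np.load("w6.npz")["p"]
x,y,w,h=130,130,240,90
cv2.imwrite("pics/w6c.png",cv2.resize(p[y:y+h,x:x+w,::-1],None,fx=3.3,fy=3.3,interpolation=cv2.INTER_CUBIC))
a=np.load("w6.npz")
P=onz(a,[(355,149.5),(138.5,154.5),(355.5,203),(144,202)],44,True);print(P.round(1))
```

```text
[[501.5  75.3  44. ]
 [504.7 172.   44. ]
 [478.5  75.1  44. ]
 [481.8 173.8  44. ]]
```

View pics/w6c.png

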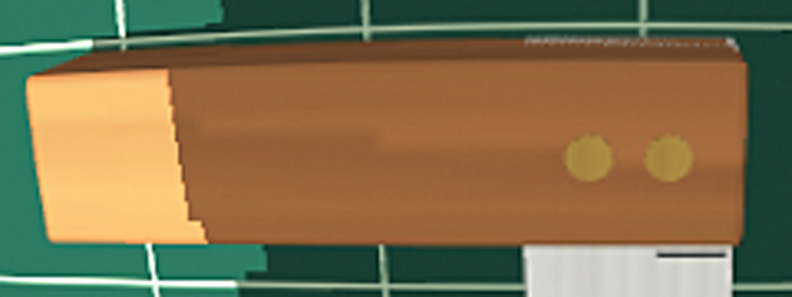

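Emit:
{"name": "jog_arm", "arguments": {
  "offset": [
    [-2,-8,0],
    [-2.3,-9.3,0],
    [-2.3,-9.3,0],
    [-2.3,-9.3,0],
    [-2.3,-9.3,0],
    [-2.3,-9.3,0],
    [-2.3,-9.3,0],
    [-2.3,-9.3,0],
    [-2.3,-9.3,0],
    [0,0,0],
    [0,0,0],
    [0,0,0]
  ],
  "delta_rot": [
    [0,0,0],
    [0,0,0],
    [0,0,0],
    [0,0,0],
    [0,0,0],
    [0,0,0],
    [0,0,0],
    [0,0,0],
    [0,0,0],
    [0,0,0],
    [0,0,0],
    [0,0,0]
  ],
  "jaw": [20,20,20,20,20,20,20,20,20,20,20,20]
}}

```text
time: 6.9
tool_pos: [529.3, 110.3, 25.4]
tcp_rot: [-179.9, -0.1, -91.8]
ft_force: [0.1, 0.1, 1.4]
finger_gap: 28.9
```

```bash
python3 go.py 527.5 110.3 25 -91.7; python3 snap.py w7
python3 - <<'E'
import cv2
p=cv2.imread("pics/w7.png");x,y,w,h=110,40,280,170
cv2.imwrite("pics/w7c.png",cv2.resize(p[y:y+h,x:x+w],None,fx=2.8,fy=2.8,interpolation=cv2.INTER_CUBIC))
E
```

```text
t 6.9 pose [529.3 110.3  25.4] [-1.7986e+02 -7.0000e-02 -9.1770e+01] F [0.1 0.1 1.4] gap 28.9
offset [0.1 1.8 0.4] rot [-0.14 -0.07 -0.07]
6.9 [529.3457026  110.31268086  25.42275337] [-1.79858098e+02 -6.95072293e-02 -9.17665360e+01]
```

View pics/w7c.png

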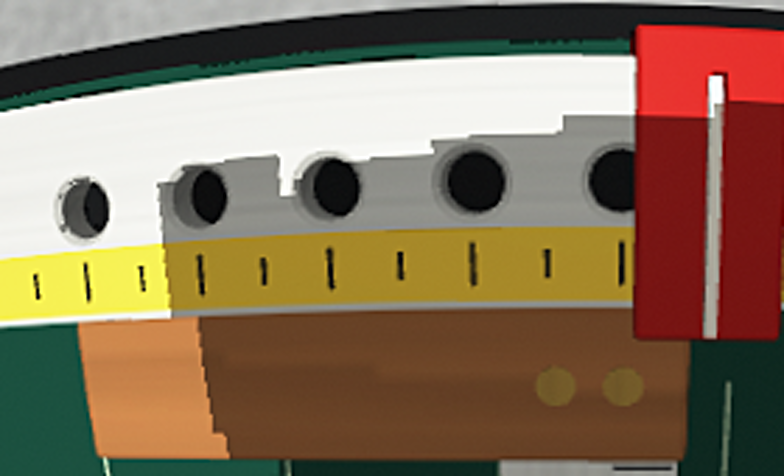

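Run:
```python
from h import *
a=np.load("w7.npz")
o=np.array([110,40]);f=lambda *q:[(np.array(t)+.5)/2.8-.5+o for t in q]
print("line",onz(a,f((709,338),(714,80)),53,True).round(1))
print("fence top front edge",onz(a,f((170,318),(620,308)),52,True).round(1))
print("stock edge",onz(a,f((690,345),(686,458),(97,457)),44,True).round(1))
```

```text
line [[588.4  92.7  53. ]
 [623.   91.8  53. ]]
fence top front edge [[594.6 169.8  52. ]
 [592.6 104.6  52. ]]
stock edge [[585.5  94.3  44. ]
 [567.9  94.8  44. ]
 [570.6 192.9  44. ]]
```

Emit:
{"name": "jog_arm", "arguments": {
  "offset": [
    [1.4,-1,0],
    [0,-1.5,0],
    [0,-1.5,0],
    [0,-1.5,0],
    [0,-1.5,0]
  ],
  "delta_rot": [
    [0,0,0],
    [0,0,0],
    [0,0,0],
    [0,0,0],
    [0,0,0]
  ],
  "jaw": [20,20,20,20,20]
}}

```text
time: 7.45
tool_pos: [530.1, 108.9, 25.4]
tcp_rot: [179.5, -0.1, -91.7]
ft_force: [-8.3, 1.1, 7.9]
finger_gap: 28.5
```

```bash
python3 go.py 527.5 110.3 25 -91.7; python3 snap.py w8
python3 - <<'E'
import cv2
p=cv2.imread("pics/w8.png");x,y,w,h=110,40,280,170
cv2.imwrite("pics/w8c.png",cv2.resize(p[y:y+h,x:x+w],None,fx=2.8,fy=2.8,interpolation=cv2.INTER_CUBIC))
E
```

```text
t 7.45 pose [530.1 108.9  25.4] [ 1.7946e+02 -7.0000e-02 -9.1730e+01] F [-8.3  1.1  7.9] gap 28.5
offset [-1.3  2.7  0.4] rot [ 0.54 -0.07 -0.03]
7.45 [530.14825058 108.89862715  25.37454379] [ 1.79455972e+02 -7.40629337e-02 -9.17286671e+01]
```

View pics/w8c.png

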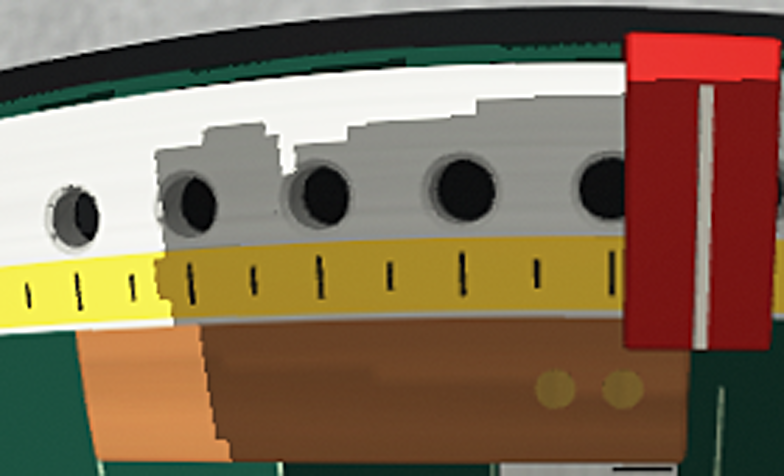

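Contact with the fence is at −8 N and the heel edge is near the white line. Releasing and going straight up.

Emit:
{"name": "jog_arm", "arguments": {
  "offset": [
    [0,0,0],
    [0,0,0],
    [0,0,0],
    [0,0,0],
    [0,0,-5],
    [0,0,-20],
    [0,0,-40],
    [0,0,-45],
    [0,0,-45],
    [0,0,-45],
    [0,0,-40],
    [0,0,0],
    [0,0,0]
  ],
  "delta_rot": [
    [0,0,0],
    [0,0,0],
    [0,0,0],
    [0,0,0],
    [0,0,0],
    [0,0,0],
    [0,0,0],
    [0,0,0],
    [0,0,0],
    [0,0,0],
    [0,0,0],
    [0,0,0],
    [0,0,0]
  ],
  "jaw": [48,52,55,55,55,55,55,55,55,55,55,55,55]
}}

```text
time: 8.8
tool_pos: [531.0, 108.3, 276.6]
tcp_rot: [179.5, -0.1, -91.8]
ft_force: [0.0, -0.0, -1.1]
finger_gap: 46.5
```

```bash
python3 snap.py w9; python3 go.py 527.5 20 235 -91.7;  python3 - <<'E'
import cv2
p=cv2.imread("pics/w9.png");x,y,w,h=200,40,220,160
cv2.imwrite("pics/w9c.png",cv2.resize(p[y:y+h,x:x+w],None,fx=3.6,fy=3.6,interpolation=cv2.INTER_CUBIC))
E
```

```text
8.8 [530.9606936  108.29455818 276.56328715] [ 1.79450621e+02 -1.02096307e-01 -9.17636482e+01]
t 8.85 pose [531.3 108.3 277. ] [ 1.7951e+02 -9.0000e-02 -9.1770e+01] F [-0.   0.9 -0.4] gap 46.6
offset [88.3  0.7 42.2] rot [ 0.49 -0.09 -0.07]
```

View pics/w9.png

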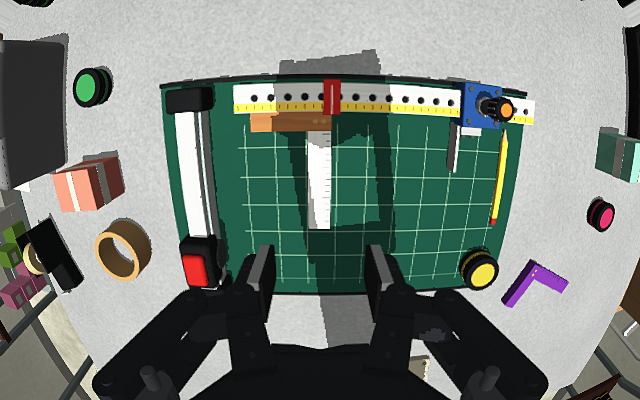

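View pics/w9c.png

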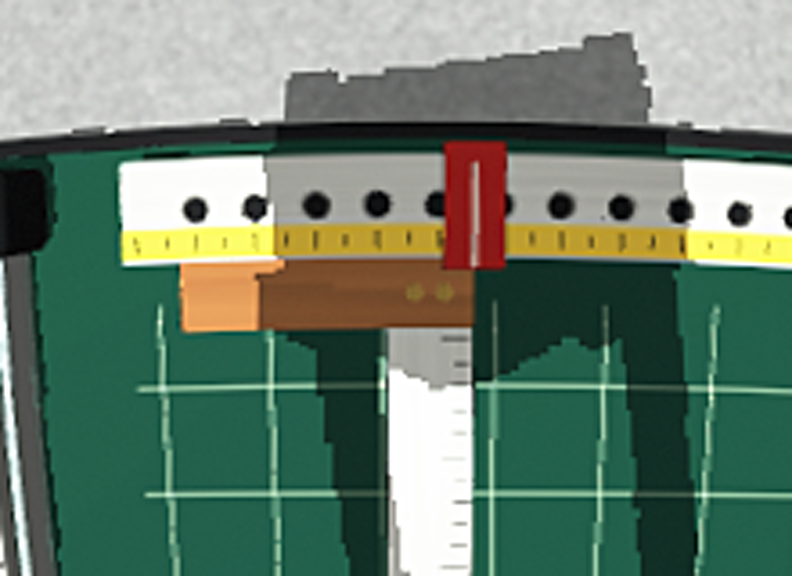

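```bash
cat > meas.py <<'E'
import sys
from h import *
a=np.load(sys.argv[1]+".npz");p=a["p"];hsv=cv2.cvtColor(p,cv2.COLOR_RGB2HSV)
m=cv2.inRange(hsv,(6,100,60),(18,255,255))
box=[int(v) for v in sys.argv[2:6]] # x0 x1 y0 y1
pts=[];top=[]
mm=np.zeros_like(m);mm[box[2]:box[3],box[0]:box[1]]=m[box[2]:box[3],box[0]:box[1]]
for u in range(box[0],box[1]):
    v=np.where(mm[:,u])[0]
    if len(v)>6: pts.append((u,v.max()+.5)); top.append((u,v.min()-.5))
I=onz(a,pts,44,True);T=onz(a,top,52,True)
y=cv2.inRange(hsv,(22,120,60),(35,255,255));yp=[]
for u in range(box[0]-20,box[1]+60):
    v=np.where(y[box[2]-40:box[3],u])[0]
    if len(v)>3: yp.append((u,v.max()+box[2]-40+.5))
Y=onz(a,yp,52,True)
for n,P in(("inner stock edge z44",I),("stock top/fence occl. as z52",T),("same as z44",onz(a,top,44,True)),("yellow edge",Y)):
    vx,vy,x0,y0=cv2.fitLine(P[:,:2].astype(np.float32),cv2.DIST_HUBER,0,.01,.01).ravel()
    print(n,"yaw",round(float(np.degrees(np.arctan2(-vx/vy,1))),2),"x@95",(x0+(95-y0)*vx/vy).round(2),"x@190",(x0+(190-y0)*vx/vy).round(2),len(P))
E
python3 meas.py w9 248 332 105 140
```

```text
inner stock edge z44 yaw -1.42 x@95 567.81 x@190 570.17 82
stock top/fence occl. as z52 yaw -1.76 x@95 591.49 x@190 594.4 82
same as z44 yaw -1.76 x@95 590.93 x@190 593.84 82
yellow edge yaw -1.85 x@95 593.24 x@190 596.32 140
```

```bash
python3 go.py 470 140 100 -91.7
```

```text
t 8.85 pose [531.3 108.3 277. ] [ 1.7951e+02 -9.0000e-02 -9.1770e+01] F [-0.   0.9 -0.4] gap 46.6
offset [-30.1  60.7 177.5] rot [ 0.49 -0.09 -0.07]
```

Emit:
{"name": "jog_arm", "arguments": {
  "offset": [
    [-6,12,30],
    [-6,12,40],
    [-6,12,40],
    [-6,12,40],
    [-6,12,25],
    [0,0,0],
    [0,0,0],
    [0,0,0]
  ],
  "delta_rot": [
    [0.5,-0.1,0],
    [0,0,0],
    [0,0,0],
    [0,0,0],
    [0,0,0],
    [0,0,0],
    [0,0,0],
    [0,0,0]
  ],
  "jaw": [55,55,55,55,55,55,55,55]
}}

```text
time: 9.65
tool_pos: [465.7, 139.2, 89.9]
tcp_rot: [179.5, -0.2, -91.8]
ft_force: [0.2, -0.5, 0.4]
finger_gap: 47.1
```

```bash
python3 snap.py w10
```

```text
9.65 [465.65174467 139.17577308  89.90479903] [ 1.79537667e+02 -1.58761519e-01 -9.18041130e+01]
```

View pics/w10.png

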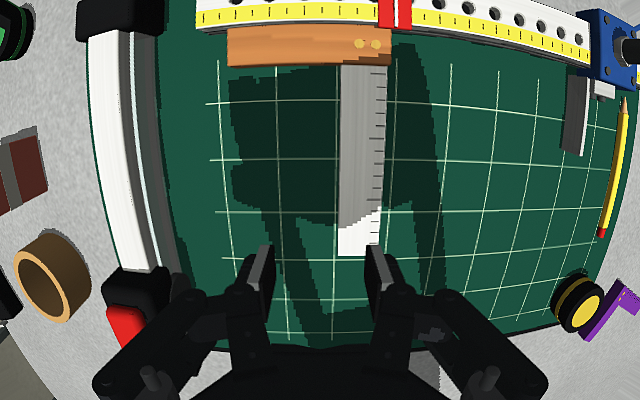

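Run:
```python
import cv2
p=cv2.imread("pics/w10.png")
a=p[5:75,215:405]
cv2.imwrite("pics/w10c.png",cv2.resize(a,None,fx=4.2,fy=4.2,interpolation=cv2.INTER_CUBIC))
```

View pics/w10c.png

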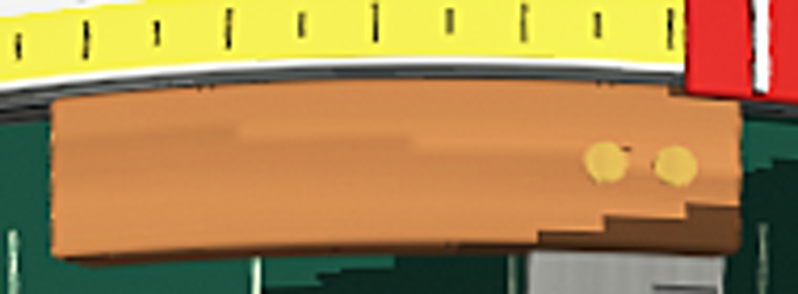

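Run:
```python
from h import *
a=np.load("w10.npz");f=lambda *q:[(np.array(t)+.5)/4.2-.5+np.array([215,5]) for t in q]
print("fence edge z52",onz(a,f((60,86),(370,63),(660,69)),52,True).round(1))
print("stock outer z44",onz(a,f((60,98),(370,79),(660,86)),44,True).round(1))
print("line end z53",onz(a,f((761,90)),53,True).round(1),"right edge z44",onz(a,f((741,105),(741,200)),44,True).round(1))
```

```text
fence edge z52 [[594.3 188.   52. ]
 [593.6 145.2  52. ]
 [592.4 106.2  52. ]]
stock outer z44 [[594.3 190.3  44. ]
 [593.  145.6  44. ]
 [591.7 104.9  44. ]]
line end z53 [[589.8  92.5  53. ]] right edge z44 [[589.3  93.2  44. ]
 [575.   93.6  44. ]]
```

Square is flush (≤0.7 mm gap at both ends), its edge 0.7 mm from the line. Now up and across to the knob.

```bash
python3 go.py 603 -95.5 200 -91.7
```

```text
t 9.7 pose [466.3 139.2  90.6] [ 1.7962e+02 -1.4000e-01 -9.1810e+01] F [0.7 0.5 0.4] gap 47.0
offset [ 230.6 -143.3 -109.8] rot [ 0.38 -0.14 -0.11]
```

Emit:
{"name": "jog_arm", "arguments": {
  "offset": [
    [0,0,-35],
    [0,0,-40],
    [0,0,-35],
    [28.8,-17.9,0],
    [28.8,-17.9,0],
    [28.8,-17.9,0],
    [28.8,-17.9,0],
    [28.8,-17.9,0],
    [28.8,-17.9,0],
    [28.8,-17.9,0],
    [28.8,-17.9,0],
    [0,0,0],
    [0,0,0],
    [0,0,0]
  ],
  "delta_rot": [
    [0.4,-0.1,-0.1],
    [0,0,0],
    [0,0,0],
    [0,0,0],
    [0,0,0],
    [0,0,0],
    [0,0,0],
    [0,0,0],
    [0,0,0],
    [0,0,0],
    [0,0,0],
    [0,0,0],
    [0,0,0],
    [0,0,0]
  ],
  "jaw": [70,70,70,70,70,70,70,70,70,70,70,70,70,70]
}}

```text
time: 11.1
tool_pos: [624.9, -111.6, 238.9]
tcp_rot: [-177.2, -0.2, -92.0]
ft_force: [0.3, -0.1, 0.1]
finger_gap: 59.7
```

```bash
python3 snap.py w11; python3 go.py 603 -95.5 140 -91.7
```

```text
11.1 [ 624.85235083 -111.60643973  238.86977529] [-177.23302867   -0.2035551   -91.95043967]
t 11.15 pose [ 624.8 -111.2  239. ] [-177.22   -0.2   -91.92] F [-0.2 -0.7  0.5] gap 59.4
offset [-15.4  27.1  97.7] rot [-2.78 -0.21 -0.22]
```

View pics/w11.png

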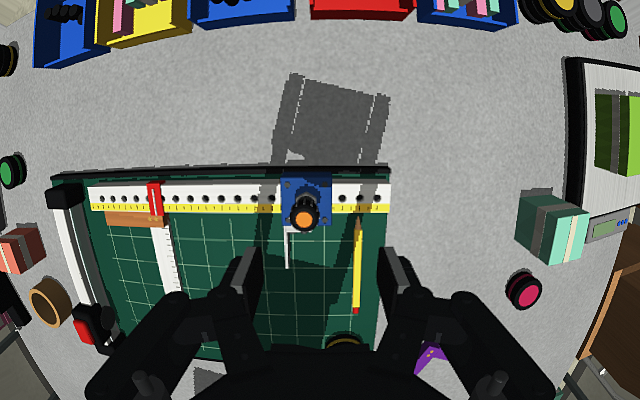

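Emit:
{"name": "jog_arm", "arguments": {
  "offset": [
    [-5,9,10],
    [-5,9,25],
    [-5,9,25],
    [0,0,15],
    [0,0,0],
    [0,0,0],
    [0,0,0]
  ],
  "delta_rot": [
    [-2.8,-0.2,-0.2],
    [0,0,0],
    [0,0,0],
    [0,0,0],
    [0,0,0],
    [0,0,0],
    [0,0,0]
  ],
  "jaw": [70,70,70,70,70,70,70]
}}

```text
time: 11.85
tool_pos: [599.8, -90.5, 167.3]
tcp_rot: [-179.6, -0.1, -91.3]
ft_force: [-0.0, -0.8, 0.1]
finger_gap: 59.8
```

```bash
python3 snap.py w12; python3 go.py 603 -95.5 140 -91.7
python3 - <<'E'
from h import *
ob=[]
for n in ["w11","w12"]:
    z=np.load(n+".npz");hsv=cv2.cvtColor(z["p"],cv2.COLOR_RGB2HSV)
    m=cv2.inRange(hsv,(8,150,120),(20,255,255));nn,l,st,c=cv2.connectedComponentsWithStats(m)
    for k in range(1,nn):
        if st[k,4]>40 and 270<c[k,0]<350: print(n,st[k],c[k],onz(z,[c[k]],118.5,True)); ob.append(ray(z,[c[k]],True))
print(tri(ob[:2]) if len(ob)==2 else len(ob))
E
```

```text
11.85 [599.83337732 -90.48743678 167.33437126] [-1.79648622e+02 -6.63996810e-02 -9.13376230e+01]
t 11.9 pose [600.2 -90.6 167.7] [-1.796e+02 -8.000e-02 -9.134e+01] F [ 0.2 -0.8  0.1] gap 59.9
offset [ 4.8 -2.7 27.8] rot [-0.4  -0.07  0.36]
w11 [296 212  17  16 212] [303.64150943 219.37735849] [[603.25907268 -96.19713408 118.5       ]]
w12 [318 208  22  21 352] [328.40625    217.91193182] [[603.62678171 -96.05166363 118.5       ]]
(array([602.27820166, -96.06632898, 115.56887431]), [np.float64(0.12077236712338785), np.float64(0.12077236712355133)])
```

View pics/w12.png

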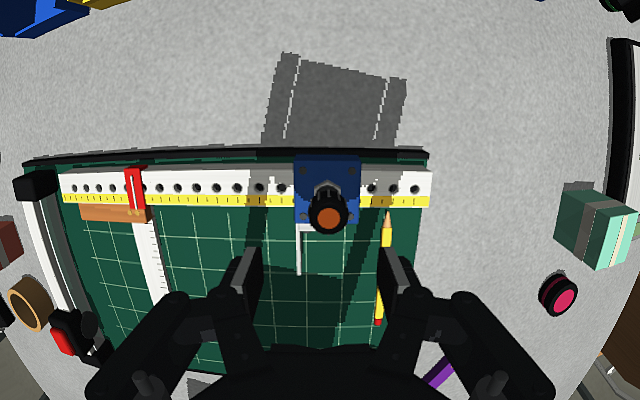

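Emit:
{"name": "jog_arm", "arguments": {
  "offset": [
    [5.2,-3,10],
    [0,0,25],
    [0,0,0],
    [0,0,0],
    [0,0,0]
  ],
  "delta_rot": [
    [-0.4,0,0.4],
    [0,0,0],
    [0,0,0],
    [0,0,0],
    [0,0,0]
  ],
  "jaw": [70,70,70,70,70]
}}

```text
time: 12.4
tool_pos: [606.8, -98.6, 135.7]
tcp_rot: [-179.7, -0.2, -91.9]
ft_force: [0.1, -0.9, -0.3]
finger_gap: 59.7
```

```bash
python3 go.py 603.3 -96 87 -91.7
```

```text
t 12.4 pose [606.8 -98.6 135.7] [-179.68   -0.18  -91.87] F [ 0.1 -0.9 -0.3] gap 59.7
offset [-2.6  3.8 48.6] rot [-0.32 -0.18 -0.17]
```

Emit:
{"name": "jog_arm", "arguments": {
  "offset": [
    [-2,3,8],
    [0,0,15],
    [0,0,15],
    [0,0,6],
    [0,0,0],
    [0,0,0]
  ],
  "delta_rot": [
    [-0.3,-0.2,-0.2],
    [0,0,0],
    [0,0,0],
    [0,0,0],
    [0,0,0],
    [0,0,0]
  ],
  "jaw": [70,70,70,70,70,70]
}}

```text
time: 13.0
tool_pos: [604.1, -96.4, 88.8]
tcp_rot: [-179.9, 0.0, -91.7]
ft_force: [-0.6, -0.5, -0.2]
finger_gap: 59.8
```

```bash
python3 go.py 603.3 -96 87 -91.7; python3 snap.py w13
```

```text
t 13.0 pose [604.1 -96.4  88.8] [-1.7994e+02  2.0000e-02 -9.1660e+01] F [-0.6 -0.5 -0.2] gap 59.8
offset [-0.4  0.8  1.8] rot [-0.06  0.02  0.04]
13.0 [604.08165693 -96.44728531  88.8161127 ] [-1.79940789e+02  2.18432043e-02 -9.16621832e+01]
```

View pics/w13.png

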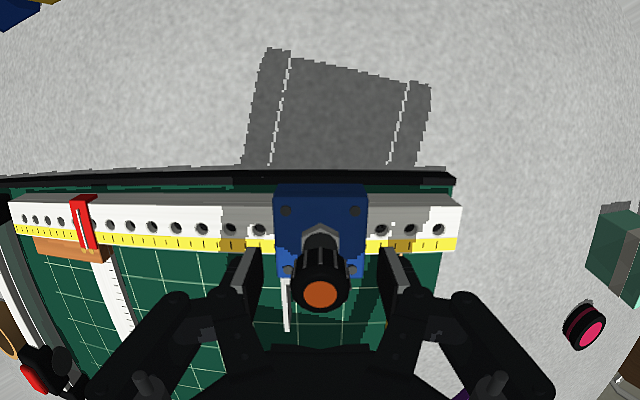

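Knob (320,291) is centred between the pads. Closing.

Emit:
{"name": "jog_arm", "arguments": {
  "offset": [
    [-0.4,0.8,1.5],
    [0,0,0],
    [0,0,0],
    [0,0,0],
    [0,0,0],
    [0,0,0],
    [0,0,0]
  ],
  "delta_rot": [
    [0,0,0],
    [0,0,0],
    [0,0,0],
    [0,0,0],
    [0,0,0],
    [0,0,0],
    [0,0,0]
  ],
  "jaw": [40,15,15,15,15,15,15],
  "newtons": 80
}}

```text
time: 13.75
tool_pos: [603.9, -96.2, 88.7]
tcp_rot: [-179.8, -0.0, -91.7]
ft_force: [-0.6, -0.4, -0.9]
finger_gap: 26.0
```

```bash
python3 go.py 603.3 -96 87 -91.7
```

```text
t 13.75 pose [603.9 -96.2  88.7] [-179.83   -0.    -91.67] F [-0.6 -0.4 -0.9] gap 26.0
offset [-0.2  0.7  1.7] rot [-0.17 -0.    0.03]
```

Emit:
{"name": "jog_arm", "arguments": {
  "offset": [
    [0,0,-3],
    [0,0,-3],
    [0,0,-3],
    [0,0,0]
  ],
  "delta_rot": [
    [0,0,0],
    [0,0,0],
    [0,0,0],
    [0,0,0]
  ],
  "jaw": [15,15,15,15]
}}

```text
time: 14.15
tool_pos: [603.7, -96.2, 94.5]
tcp_rot: [-179.9, 0.0, -91.7]
ft_force: [5.4, -1.4, -11.7]
finger_gap: 26.1
```

```bash
python3 go.py 603.9 -96.2 100.7 -91.7
```

```text
t 14.15 pose [603.7 -96.2  94.5] [-1.7988e+02  1.0000e-02 -9.1670e+01] F [  5.4  -1.4 -11.7] gap 26.1
offset [ 0.  -0.3 -6.2] rot [-0.12  0.01  0.03]
```

Emit:
{"name": "jog_arm", "arguments": {
  "offset": [
    [0,0,-3],
    [0,0,-3],
    [0,0,-3],
    [0,0,-2]
  ],
  "delta_rot": [
    [0,0,0],
    [0,0,0],
    [0,0,0],
    [0,0,0]
  ],
  "jaw": [15,15,15,15]
}}

```text
time: 14.55
tool_pos: [603.6, -96.2, 100.5]
tcp_rot: [-179.9, 0.0, -91.7]
ft_force: [9.0, -2.1, -16.6]
finger_gap: 25.9
```

```bash
python3 go.py 603.9 -96.2 100.7 -91.7
```

```text
t 14.55 pose [603.6 -96.2 100.5] [-1.7991e+02  4.0000e-02 -9.1680e+01] F [  9.   -2.1 -16.6] gap 25.9
offset [-0.  -0.3 -0.2] rot [-0.09  0.04  0.02]
```

Emit:
{"name": "jog_arm", "arguments": {
  "offset": [
    [0,0,-2.5],
    [0,0,-3],
    [0,0,-3]
  ],
  "delta_rot": [
    [0,0,0],
    [0,0,0],
    [0,0,0]
  ],
  "jaw": [15,15,15]
}}

```text
time: 14.85
tool_pos: [603.2, -96.1, 100.9]
tcp_rot: [-180.0, 0.1, -91.7]
ft_force: [16.0, -3.9, -28.2]
finger_gap: 25.8
```

```bash
python3 go.py 603.9 -96.2 100.7 -91.7; python3 snap.py w14;  python3 go.py 603.9 -96.2 100.7 -91.7
```

```text
t 14.85 pose [603.2 -96.1 100.9] [-1.7998e+02  7.0000e-02 -9.1700e+01] F [ 16.   -3.9 -28.2] gap 25.8
offset [ 0.  -0.7  0.2] rot [-0.02  0.07  0.  ]
14.85 [603.24854254 -96.13239284 100.93710709] [-1.79983619e+02  7.22119191e-02 -9.16986495e+01]
t 14.9 pose [603.3 -96.1 100.9] [-1.7998e+02  7.0000e-02 -9.1700e+01] F [ 15.4  -3.6 -27.3] gap 25.6
offset [ 0.  -0.6  0.2] rot [-0.02  0.07 -0.  ]
```

View pics/w14.png

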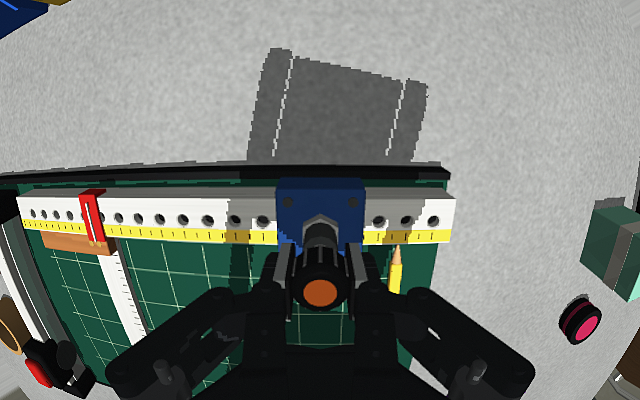

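Emit:
{"name": "jog_arm", "arguments": {
  "offset": [
    [0,0,-2.5],
    [0,0,-2.5],
    [0,0,-2.5],
    [0,0,-2.5],
    [0,0,-2.5]
  ],
  "delta_rot": [
    [0,0,0],
    [0,0,0],
    [0,0,0],
    [0,0,0],
    [0,0,0]
  ],
  "jaw": [15,15,15,15,15]
}}

```text
time: 15.4
tool_pos: [603.4, -96.2, 100.9]
tcp_rot: [179.9, 0.1, -91.7]
ft_force: [13.2, -2.9, -22.6]
finger_gap: 26.2
```

Run:
```python
from h import *
from bench import monitor,cams
for n in ["top","scene"]:
    p,d=cams.snapshot(n); o=np.load(n+"0.npz")["p"]
    x,y,w,h=(60,90,460,200) if n=="top" else (60,120,460,200)
    im=np.vstack([o[y:y+h,x:x+w],p[y:y+h,x:x+w]])[:,:,::-1]
    cv2.imwrite(f"pics/{n}1.png",cv2.resize(im,None,fx=1.45,fy=1.45))
s=monitor.sense();print(s["time"],s["tool_pos"],s["ft_force"],s["finger_gap"])
```

```text
15.5 [603.34838451 -96.18044034 100.85371654] [ 12.76350084  -2.70062574 -23.0259863 ] 25.794184335906372
```

View pics/top1.png

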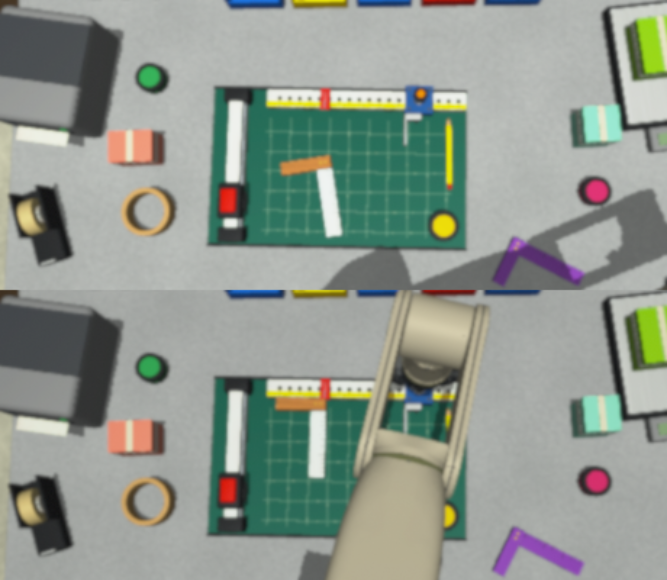

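View pics/scene1.png

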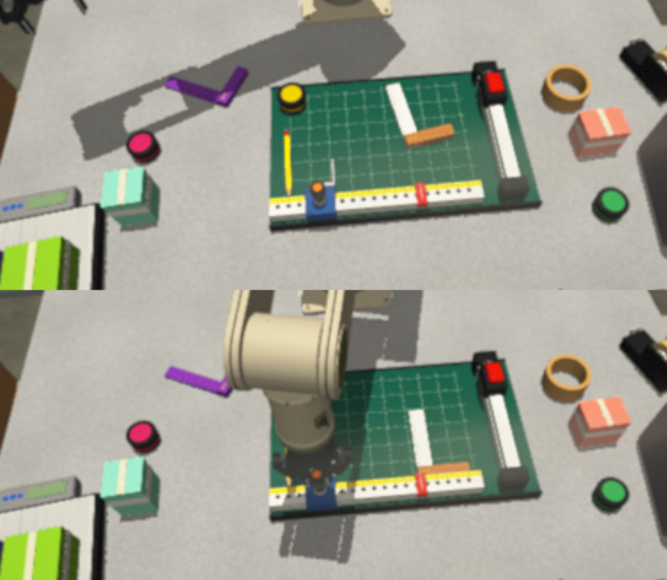

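Square at the pointer, stop and bystanders unmoved, and the knob held at its end stop with 23 N of pull. Handing in.

Run:
```python
from bench import monitor,r
print(r.hand_in()); s=monitor.sense();print(s["time"],s["tool_pos"],s["ft_force"],s["finger_gap"])
```

```text
the job is handed in; nothing more can be done
None
the job is handed in; nothing more can be done
```

I laid the try square on the bed with its stock flush on the fence and its blade's outer edge at the pointer, and let go of it. I then gripped the stop's knob, pulled it straight up to its end stop, and handed in while still holding it. No verdict came back.

**Square:** the close wrist view after release put the stock face within about 0.7 mm of the fence at both ends and the blade edge about 0.7 mm from the pointer line. A rougher check from a higher wrist view differed by 1–2 mm, which is about its pixel resolution. From the bench cameras the square looked undisturbed after the pull.

**Knob:** it rose 12.1 mm, and the pull needed jumped from 16.6 N to 28 N when it met the end stop. The last reading before hand-in was 23 N up, with the grip still closed on it at about 26 mm.

**Stop and bystanders:** the stop showed no visible movement, though there was 13 N of sideways force into the fence and about 3 N along it. The bystanders in view looked unmoved; the arm hid tin_a and the pencil partly in the last pictures.

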